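Turn the recipe book on by one leaf

TASK

The wooden ring-bound recipe book on the snack counter lies open and has to be turned on by one leaf. With a fingertip under the tab of the top leaf of the right-hand pile, as seen from the robot (the tab in the middle of the outer edge), tip that leaf up and over the rings so that it comes to lie flat on the left-hand pile. Do not pinch it or fling it, leave the next leaf lying where it is, do not lift the book or push it away, and leave the other things on the counter where they stand.

Things in the scene. Friction and masses are not known exactly. Their poses are not given: they have to be found in the camera images.
- book: The open recipe book, 1.25 kg, loose on the counter. Origin: under the middle of the spine, at counter height; x along the spine (roughly away from the robot), y to the left-hand pile, z up. Plywood piles 190 mm long in x reach 156 mm either side of the spine (lowest 140 to 150 mm); left 34 mm high, right (-y) 42 mm with its two loose leaves. Each pile has a fixed low tab at x = -62 mm.
- spine (a point): Point on the axis about which the leaves turn: middle of the book, 38 mm above the counter; the axis runs along the book's x. Two steel rings (76 mm outer diameter, standing across the spine at x = -60 and +60 mm, up to 76 mm high) are centred on this axis.
- top_leaf (a joint): Angle (rad) of the right-hand pile's top leaf: 0 flat on that pile, pi/2 upright, pi flat on the left-hand pile. Plywood, 65 g, 4 mm thick, 190 mm along the spine, 26 to 156 mm from the axis, plus its tab. It swings on the rings with some drag: let go more than a few degrees off upright, it sinks to that side by itself in about two seconds, and lies flat.
- top_tab (a point): Centre of the top leaf's tab: a tongue 44 mm wide (along the spine), 26 mm long, 4 mm thick in the middle of the leaf's outer edge, 156 to 182 mm from the axis. At the start it sticks out level over the bare counter, underside 38 mm above it. Its axes turn with the leaf: y towards the spine, z out of the face that is up at the start.
- next_leaf (a joint): Angle of the leaf directly beneath the top leaf, same board and same meaning of the values. It must stay at 0.
- next_tab (a point): Centre of the next leaf's tab, same size, 62 mm farther along the book's +x than the top leaf's tab and 4 mm lower (underside 34 mm above the counter).
- tea_tin: Bystander: round tea tin, 68 mm across, 95 mm high; origin at its foot.
- mug: Bystander: white mug, 76 mm across without its handle, 88 mm high; origin at its foot.
- sugar_jar: Bystander: sugar jar, 66 mm across, 100 mm high; origin at its foot.
- cup_stack: Bystander: upright stack of paper cups, 73 mm across, 121 mm high; origin at its foot.
- ice_bowl: Bystander: white bowl, 110 mm across, 50 mm high; origin at its foot.
- spoon: Bystander: spoon lying flat between the robot and the book, 160 mm long along its own x; origin beneath it.
- syrup: Bystander: amber syrup bottle, 60 mm across, 190 mm high; origin at its foot.

How it is judged (in metres and radians):
At the end, for the whole second after the job is handed in: The top leaf lies flat and still on the left-hand pile (within 0.08 rad of pi), the next leaf still lies on the right-hand pile (below 0.06 rad), and the book stands flat, at rest and within 30 mm of where it was (value of joint top_leaf above 3.06 rad and velocity of joint top_leaf between -0.05 and 0.05 rad/s and value of joint next_leaf below 0.06 rad and angle between book's own z axis and vertical below 0.03 rad and distance of book from where it was at the start of the episode below 0.03 m and linear speed of book below 0.02 m/s); the robot touches nothing.
It fails at once if the next leaf is lifted along (more than 0.2 rad) (value of joint next_leaf above 0.2 rad).
It fails at once if the leaf is flung over (faster than 6 rad/s) (velocity of joint top_leaf above 6 rad/s).
It fails at once if the book or a leaf is pinched or forced (more than 25 N from the fingers) (contact force between the fingers and book above 25 N).
It fails at once if the book is lifted, tipped or pushed away (12 mm up, 0.1 rad, 40 mm along) (height (world z) of book above 0.012 m or angle between book's own z axis and vertical above 0.1 rad or distance of book from where it was at the start of the episode above 0.04 m).
It fails at once if another thing on the counter is moved by more than 20 mm (distance of any of tea_tin, mug, sugar_jar, cup_stack, ice_bowl, spoon, syrup from where it was at the start of the episode above 0.02 m).
It also fails if it takes over 40 s, if anything falls off the work surface, if the arm or the gripper's body presses on something with over 40 N, if the wrist force passes 120 N, or if a joint passes its speed limit or range.

ROBOT

A 6-joint arm with a two-finger parallel gripper is mounted at the origin on the work surface. World frame = base frame: x ahead of the robot, y to its left, z up, the work surface at z = 0. Lengths are in mm, angles in degrees, forces in N, time in s.
With the tool pointing down it reaches from about 325 to 875 mm from the base axis. Payload 4.4 kg.
Tool frame: the origin (TCP) lies on the centre line of the jaws, within the pads' length; the fingertips stand 11 mm ahead of it and the grasp point (between the pads) lies 8 mm behind it; z points along the fingers, x is the direction in which the jaws open and shut, and the axes are right-handed (so a half turn about z gives the same grasp; the last joint's range is limited). The gripper opens to 85 mm and grips with 20 to 120 N. Pads are 22 mm wide; open, the fingers measure 114 mm over their backs; the gripper's body (76 mm by 85 mm) begins 54 mm behind the grasp point. The pads swing forward as they close: fully open they stand 13 mm farther back than shut.
Start: joints at [-74.341, 11.837, 88.321, -0, 79.842, -8.623], TCP at [236.444, -524.139, 242.282] pointing down, gripper open.
Joint ranges: [-156.59, 156.59], [-49.26, 127.26], [12.9, 141.05], [-63.56, 243.56], [4.71, 150.69], [-161.64, 161.64]. Speed limits (degrees/s): [159.86, 159.86, 180, 180, 180, 180].

INTERFACE

Orientations are given as a 3x3 rotation matrix whose columns are the frame's x, y, z axes.
In Python, from plant import manip gives the robot as it stands.
- The arm moves only by the shell command python3 -m inch 'ROWS' [OPENING] [FORCE]. ROWS is JSON, a list of rows, each an object of numbers: "tx", "ty", "tz": the shift along the world's x, y, z normalised to -1 to 1, where 1 is 1000 mm; "ax", "ay", "az": the turn, a rotation vector about the world's x, y, z normalised to -1 to 1, where 1 is pi rad. In form: [{"tx": .., "ty": .., "tz": .., "ax": .., "ay": .., "az": ..}, ...]. A call has 1 to 10 rows; each row shifts and turns the pose as measured when the row begins; what a row does not reach is not made up. A row lasts 1/12 s, in which the tool goes at most 41.7 mm and 7.16 degrees, less where a joint would pass 70% of its speed; a pose out of reach is approached as far as the arm can. A call with a number of a shift or a turn outside -1 to 1 is refused whole. A call with a gripper value outside its range is refused whole. OPENING is the opening, from -1 (shut) to 1 (fully open), set as the call begins (- or left out, the last holds). The fingers move at their own pace and stop on an object; FORCE is the grip in N (left out, the last holds). Time passes only in rows, so rows that do not move let the fingers close. It gives the time, the measured TCP pose, the force and the opening at its end, in the units of the state.
- manip.get_state(): the state, without advancing time (a new reading comes with each control period).
- manip.snapshot(name): name is "side" or "top" or "wrist"; returns a dict with "img" (384x512x3 uint8, blue, green, red), "z_map" (384x512 float32, mm along the optical axis (not along the pixel's ray), 0 where there is no reading), "fovy" (degrees; the focal length in pixels is half the picture's height over the tangent of half this angle, whatever the lens; pixels are square), "cx", "cy" (the principal point, pixels), "world_from_camera" (4x4, takes a point from camera to world coordinates). Camera axes: x right, y down, z forward; pixel columns grow to the right and rows downward; lengths in mm; the calibration is good to about 2 mm. The wrist camera is an equidistant fisheye: a pixel r from the principal point sees the ray r / f radians off the axis. A picture is of the moment at which its call begins.
- manip.finish_job(): hands the job in, once; it reports no verdict.
Trained networks look in the newest picture that a camera, given by its name, has taken for a name from the list of things; names that differ only in an ending like _2 or _b are one class to them, and where a whole thing is asked for, a point or a joint stands for the part that bears it (a point fixed in the world has none). Each returns a list of dicts, best first, with "p" (0 to 1); they miss things now and then, are a little off and sometimes report something else, mostly with a low value. They report only what shows in the picture. A call takes as long as a camera call.
- manip.search_frame(camera, target): "xy" ([column, row] in pixels, amid what is visible of it).
- manip.cut_out(camera, target): "pixels" (384x512 bool, what is visible of it) and "xy" ([column, row] in pixels, amid what is visible of it).
The state is a dict: "time": time; "joint_positions": joint angles; "joint_velocities": joint speeds; "joint_torque": joint torques, N m; "eef_pos": TCP position; "eef_rot": TCP orientation; "wrist_force": force on the tool from outside, world axes, zero at the start; "torque": the same for the moment, N m; "width": finger opening in mm.
Only numpy, scipy, OpenCV 4.12 (cv2) and the standard library are available. Lean on these libraries where they do the work, as an engineer would, in place of code of your own. Each camera call takes 0.05 s, during which the arm holds its last target.

## Working session

There is one attempt and no reset: what is moved stays moved. The work goes in short steps, Python scripts to look and compute and a shell command to move; the robot and the scene stay as the last step left them, time stands still between calls to the robot, and variables do not carry over. Pictures are saved under pics/ and viewed, and the job is handed in when it is done.

```bash
ls; mkdir -p pics; python3 - <<'E'
from plant import manip
import cv2
for n in ("side","top"):
    s=manip.snapshot(n); cv2.imwrite(f"pics/{n}0.png",s["img"]); print(n,s["fovy"],s["world_from_camera"].round(2).tolist())
st=manip.get_state(); print(st["time"],st["eef_pos"],st["eef_rot"],st["width"])
E
```

```text
pics
side 51.47555138634152 [[-0.79, -0.45, 0.42, 112.98], [-0.61, 0.58, -0.54, 637.69], [0.0, -0.68, -0.73, 836.36], [0.0, 0.0, 0.0, 1.0]]
top 42.88540602042565 [[0.01, -1.0, 0.06, 491.15], [-1.0, -0.01, 0.02, 64.56], [-0.02, -0.06, -1.0, 1203.42], [0.0, 0.0, 0.0, 1.0]]
0.1 [ 236.23909545 -523.49149558  241.20751202] [[ 4.11183686e-01 -9.11552326e-01 -5.77202685e-04]
 [-9.11550091e-01 -4.11183972e-01  2.04271387e-03]
 [-2.09937707e-03 -3.13781459e-04 -9.99997747e-01]] 85.45627002878308
```

View pics/side0.png

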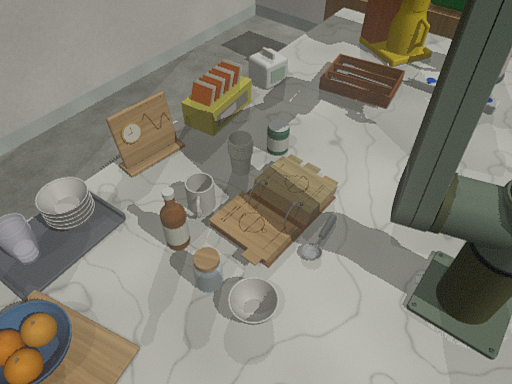

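View pics/top0.png

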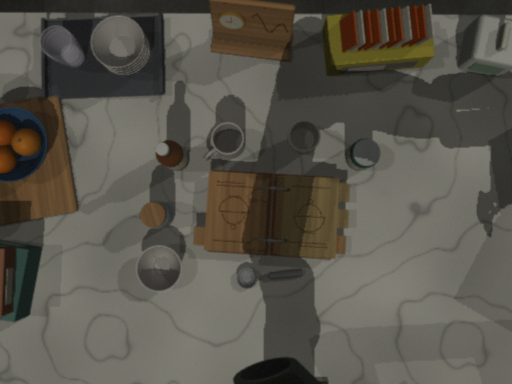

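The top view shows the book with its spine near column 270. The right pile's tabs are at about (346,192), (346,217) and (341,243), and the tin is at (364,153). Next I'll measure these positions.

```bash
cat > h.py <<'E'
import numpy as np, cv2
from plant import manip
def pts(s):
    z=s["z_map"]; f=192/np.tan(np.radians(s["fovy"]/2)); v,u=np.mgrid[0:384,0:512]
    P=np.stack([(u-s["cx"])/f*z,(v-s["cy"])/f*z,z],-1)
    M=np.array(s["world_from_camera"]); W=P@M[:3,:3].T+M[:3,3]; W[z==0]=np.nan
    return W
E
python3 - <<'E'
from h import *
s=manip.snapshot("top"); W=pts(s)
np.save("W0.npy",W)
cv2.imwrite("pics/top_zoom.png",cv2.resize(s["img"][130:300,130:400],None,fx=2.9,fy=2.9,interpolation=cv2.INTER_CUBIC))
for t in ["book","top_leaf","top_tab","next_tab","next_leaf","spine","tea_tin","mug","sugar_jar","cup_stack","ice_bowl","spoon","syrup"]:
    for d in manip.cut_out("top",t)[:2]:
        m=d["pixels"]; w=W[m]; 
        print(t,round(d["p"],2),np.round(d["xy"]),m.sum(),"med",np.nanmedian(w,0).round(),"min",np.nanpercentile(w,2,0).round(),"max",np.nanpercentile(w,98,0).round())
for (u,v) in [(346,192),(346,217),(341,243),(320,200),(240,200),(200,240),(300,300)]:
    print(u,v,W[v,u].round(1))
E
```

```text
book 0.9 [278. 213.] 11468 med [488.  37.  37.] min [ 397. -126.    5.] max [585. 202.  47.]
top_leaf 0.57 [310. 219.] 4527 med [485. -48.  43.] min [ 396. -123.   38.] max [576.  16.  47.]
top_tab 0.73 [345. 193.] 188 med [ 546. -126.   39.] min [ 525. -138.   34.] max [ 565. -114.   42.]
top_tab 0.69 [311. 215.] 4606 med [485. -48.  43.] min [ 396. -124.   38.] max [578.  16.  47.]
next_tab 0.59 [342. 193.] 192 med [ 544. -126.   39.] min [ 524. -138.   34.] max [ 565. -114.   43.]
next_leaf 0.69 [346. 190.] 192 med [ 545. -126.   39.] min [ 524. -138.   34.] max [ 565. -114.   43.]
spine 0.78 [276. 216.] 11378 med [488.  38.  37.] min [ 397. -124.    5.] max [585. 202.  47.]
spine 0.59 [304. 140.] 879 med [670. -26.  73.] min [631. -56.  60.] max [698.  10. 125.]
tea_tin 0.72 [365. 154.] 903 med [ 631. -162.   94.] min [ 601. -212.   -0.] max [ 669. -134.  100.]
mug 0.82 [226. 143.] 1031 med [666. 154.  17.] min [626. 114.   1.] max [698. 195.  91.]
sugar_jar 0.91 [156. 215.] 768 med [485. 305.  99.] min [457. 283.  11.] max [515. 340. 105.]
sugar_jar 0.4 [366. 153.] 841 med [ 630. -160.   95.] min [ 601. -194.   18.] max [ 662. -134.  100.]
cup_stack 0.79 [305. 138.] 878 med [671. -26.  73.] min [631. -56.  60.] max [698.  10. 125.]
ice_bowl 0.64 [157. 267.] 1652 med [357. 315.  23.] min [312. 263.   4.] max [407. 358.  52.]
spoon 0.74 [251. 272.] 617 med [343.  85.  14.] min [315. -25.   1.] max [358. 122.  23.]
syrup 0.86 [173. 157.] 717 med [616. 268. 128.] min [595. 249.  22.] max [648. 298. 193.]
346 192 [ 545.7 -130.2   42.4]
346 217 [ 486.7 -130.1   43.9]
341 243 [ 424.7 -120.8   29.1]
320 200 [525.9 -68.8  43.5]
240 200 [523.6 120.9  36.1]
200 240 [427.  215.1  33.3]
300 300 [ 2.842e+02 -2.670e+01 -1.000e-01]
```

View pics/top_zoom.png

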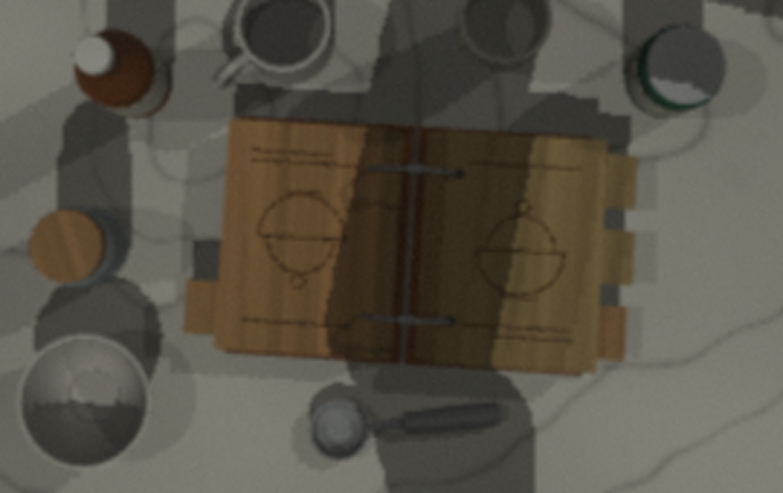

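```bash
python3 - <<'E'
from h import *
W=np.load("W0.npy")
r=(W[...,2]>20)&(W[...,2]<55)&(W[...,1]<240)&(W[...,1]>-150)&(W[...,0]>385)&(W[...,0]<592)
n,l,st,c=cv2.connectedComponentsWithStats(r.astype(np.uint8))
k=1+np.argmax(st[1:,4]); m=l==k
P=W[m]; print(st[k])
rect=cv2.minAreaRect(P[:,:2].astype(np.float32)); print(rect, cv2.boxPoints(rect).round(1).tolist())
for row in range(170,262,4):
    cs=np.where(m[row])[0]
    if len(cs): print(row,cs[0],W[row,cs[0]].round(0),cs[-1],W[row,cs[-1]].round(0),W[row,cs[-8]].round(0))
E
```

```text
[ 277  175   73   84 5185]
((486.25787353515625, -54.46989440917969), (164.07940673828125, 190.13514709472656), 87.18822479248047) [[387.29998779296875, -131.6999969482422], [577.2000122070312, -141.10000610351562], [585.2000122070312, 22.799999237060547], [395.29998779296875, 32.099998474121094]]
178 281 [579.  23.  22.] 337 [ 579. -109.   43.] [579. -90.  40.]
182 281 [569.  23.  21.] 339 [ 569. -114.   41.] [569. -97.  42.]
186 282 [559.  21.  28.] 349 [ 560. -137.   43.] [ 560. -122.   35.]
190 282 [549.  20.  22.] 349 [ 551. -138.   36.] [ 551. -122.   37.]
194 282 [540.  20.  22.] 349 [ 541. -138.   37.] [ 541. -122.   38.]
198 280 [530.  25.  22.] 349 [ 532. -139.   34.] [ 531. -121.   40.]
202 281 [520.  23.  21.] 338 [ 522. -111.   45.] [522. -93.  41.]
206 281 [511.  22.  23.] 337 [ 512. -109.   43.] [512. -93.  43.]
210 281 [501.  22.  23.] 348 [ 503. -136.   38.] [ 503. -118.   43.]
214 279 [492.  27.  22.] 348 [ 494. -136.   39.] [ 494. -119.   42.]
218 279 [482.  27.  22.] 348 [ 484. -135.   43.] [ 484. -118.   44.]
222 280 [472.  25.  24.] 348 [ 475. -135.   42.] [ 475. -119.   39.]
226 280 [463.  24.  24.] 348 [ 466. -135.   43.] [ 465. -118.   47.]
230 280 [453.  24.  25.] 336 [ 456. -107.   42.] [456. -90.  47.]
234 278 [443.  29.  20.] 336 [ 446. -107.   40.] [446. -90.  46.]
238 279 [434.  27.  28.] 346 [ 437. -133.   29.] [ 436. -116.   29.]
242 278 [424.  29.  21.] 345 [ 427. -130.   31.] [ 427. -114.   29.]
246 279 [415.  26.  21.] 345 [ 418. -131.   26.] [ 418. -114.   30.]
250 277 [405.  31.  22.] 345 [ 409. -130.   33.] [ 408. -113.   33.]
254 278 [396.  28.  23.] 345 [ 399. -131.   26.] [400. -97.  47.]
258 325 [390. -82.  41.] 335 [ 390. -105.   41.] [390. -88.  43.]
```

```bash
cat > go.py <<'E'
import sys
from h import *
from scipy.spatial.transform import Rotation as R
def targ(tilt=50,yaw=-2.6):
    return R.from_euler('z',yaw,degrees=True)*R.from_euler('x',tilt,degrees=True)*R.from_matrix(np.array([[1,0,0],[0,-1,0],[0,0,-1.]]))
if __name__=="__main__":
    a=list(map(float,sys.argv[1:5])); s=manip.get_state()
    d=np.array(a[:3])-s["eef_pos"]; rv=(targ(a[3])*R.from_matrix(np.array(s["eef_rot"])).inv()).as_rotvec()
    print("t",round(s["time"],2),"pos",np.round(s["eef_pos"],1),"shift",d.round(1),"rot deg",np.degrees(rv).round(1),"norm",(rv/np.pi).round(4),"q",np.round(s["joint_positions"],0),"F",np.round(s["wrist_force"],2),"w",round(s["width"],1))
E
python3 go.py 476 -250 160 50
```

```text
t 0.8 pos [ 236.4 -524.1  242.3] shift [239.6 274.1 -82.3] rot deg [ 43.4 -29.5  58.9] norm [ 0.2413 -0.1637  0.3272] q [-74.  12.  88.  -0.  80.  -9.] F [ 0.5   0.07 -0.27] w 85.4
```

```bash
python3 -m inch '[{"tx":0.016,"ty":0.016,"ax":0.0172,"ay":-0.0117,"az":0.0234},{"tx":0.016,"ty":0.016,"ax":0.0172,"ay":-0.0117,"az":0.0234},{"tx":0.016,"ty":0.016,"ax":0.0172,"ay":-0.0117,"az":0.0234},{"tx":0.016,"ty":0.016,"ax":0.0172,"ay":-0.0117,"az":0.0234},{"tx":0.016,"ty":0.016,"ax":0.0172,"ay":-0.0117,"az":0.0234},{"tx":0.016,"ty":0.016,"ax":0.0172,"ay":-0.0117,"az":0.0234},{"tx":0.016,"ty":0.016,"ax":0.0172,"ay":-0.0117,"az":0.0234},{"tx":0.016,"ty":0.016,"ax":0.0172,"ay":-0.0117,"az":0.0234}]' -1 20; python3 go.py 476 -250 160 50
```

```text
t 0.8 pos [ 236.4 -524.1  242.3] shift [239.6 274.1 -82.3] rot deg [ 43.4 -29.5  58.9] norm [ 0.2413 -0.1637  0.3272] q [-74.  12.  88.  -0.  80.  -9.] F [ 0.5   0.07 -0.27] w 85.4validation failed for argument at $[0]...
```

Rows may need every key, so I'll include them all.

```bash
python3 -m inch '[{"tx":0.016,"ty":0.016,"tz":0,"ax":0.0172,"ay":-0.0117,"az":0.0234},{"tx":0.016,"ty":0.016,"tz":0,"ax":0.0172,"ay":-0.0117,"az":0.0234},{"tx":0.016,"ty":0.016,"tz":0,"ax":0.0172,"ay":-0.0117,"az":0.0234},{"tx":0.016,"ty":0.016,"tz":0,"ax":0.0172,"ay":-0.0117,"az":0.0234},{"tx":0.016,"ty":0.016,"tz":0,"ax":0.0172,"ay":-0.0117,"az":0.0234},{"tx":0.016,"ty":0.016,"tz":0,"ax":0.0172,"ay":-0.0117,"az":0.0234},{"tx":0.016,"ty":0.016,"tz":0,"ax":0.0172,"ay":-0.0117,"az":0.0234},{"tx":0.016,"ty":0.016,"tz":0,"ax":0.0172,"ay":-0.0117,"az":0.0234}]' -1 20; python3 go.py 476 -250 160 50
```

```text
time: 1.47
eef_pos: [367.2, -393.6, 246.1]
eef_rot: [[0.876, -0.459, 0.149], [-0.469, -0.739, 0.484], [-0.112, -0.494, -0.862]]
wrist_force: [-0.0, -0.6, -0.6]
width: -0.2
t 1.47 pos [ 367.2 -393.6  246.1] shift [108.8 143.6 -86.1] rot deg [ 17.9 -11.6  24.1] norm [ 0.0996 -0.0644  0.1341] q [-67.  20.  82.  19. 101. -38.] F [-0.03 -0.65 -0.64] w -0.2
```

```bash
python3 -m inch '[{"tx":0.018,"ty":0.022,"tz":-0.015,"ax":0.0166,"ay":-0.0107,"az":0.0223},{"tx":0.018,"ty":0.022,"tz":-0.015,"ax":0.0166,"ay":-0.0107,"az":0.0223},{"tx":0.018,"ty":0.022,"tz":-0.015,"ax":0.0166,"ay":-0.0107,"az":0.0223},{"tx":0.018,"ty":0.022,"tz":-0.015,"ax":0.0166,"ay":-0.0107,"az":0.0223},{"tx":0.018,"ty":0.022,"tz":-0.015,"ax":0.0166,"ay":-0.0107,"az":0.0223},{"tx":0.01,"ty":0.018,"tz":-0.01,"ax":0.0166,"ay":-0.0107,"az":0.0223},{"tx":0,"ty":0,"tz":0,"ax":0,"ay":0,"az":0}]'; python3 go.py 478 -240 100 50
```

```text
time: 2.05
eef_pos: [473.3, -261.7, 158.6]
eef_rot: [[0.999, -0.006, 0.032], [-0.029, -0.634, 0.773], [0.016, -0.773, -0.634]]
wrist_force: [-1.6, 0.6, 0.1]
width: 0.2
t 2.05 pos [ 473.3 -261.7  158.6] shift [  4.7  21.7 -58.6] rot deg [-0.6  0.9 -0.9] norm [-0.0035  0.0051 -0.0053] q [-54.  36.  80.  30. 106. -56.] F [-1.58  0.6   0.1 ] w 0.2
```

```bash
python3 -m inch '[{"tx":0.003,"ty":0.005,"tz":-0.02,"ax":-0.0035,"ay":0.0051,"az":-0.0053},{"tx":0.002,"ty":0.005,"tz":-0.02,"ax":0,"ay":0,"az":0},{"tx":0,"ty":0.005,"tz":-0.02,"ax":0,"ay":0,"az":0},{"tx":0,"ty":0,"tz":0,"ax":0,"ay":0,"az":0}]'; python3 go.py 480 -225 22 50; python3 - <<'E'
from h import *
ims=[]
for n in ("side","top","wrist"):
    s=manip.snapshot(n); i=s["img"]; np.savez(f"{n}.npz",W=pts(s)); 
    if n=="side": i=cv2.resize(i[130:290,200:412],(512,384))
    if n=="top": i=cv2.resize(i[150:300,240:440],(512,384))
    cv2.imwrite(f"pics/{n}1.png",i)
E
```

```text
time: 2.38
eef_pos: [479.3, -247.8, 96.5]
eef_rot: [[0.999, -0.032, 0.034], [-0.047, -0.647, 0.761], [-0.002, -0.762, -0.648]]
wrist_force: [-0.5, 0.6, 0.1]
width: -0.0
t 2.38 pos [ 479.3 -247.8   96.5] shift [  0.7  22.8 -74.5] rot deg [ 0.4 -0.1  0.1] norm [ 0.0021 -0.0007  0.0004] q [-53.  39.  82.  29.  99. -56.] F [-0.53  0.6   0.07] w -0.0
```

```bash
python3 -c "
import cv2,numpy as np
a=[cv2.imread(f'pics/{n}1.png') for n in ('side','top')]
cv2.imwrite('pics/c1.png',cv2.resize(np.hstack(a),(800,300)))"
```

```text
(no output)
```

View pics/c1.png

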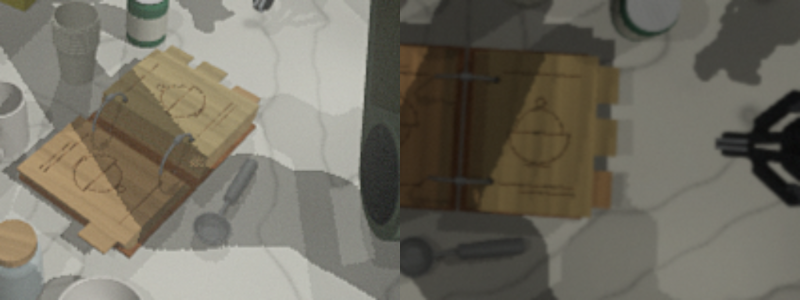

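View pics/wrist1.png

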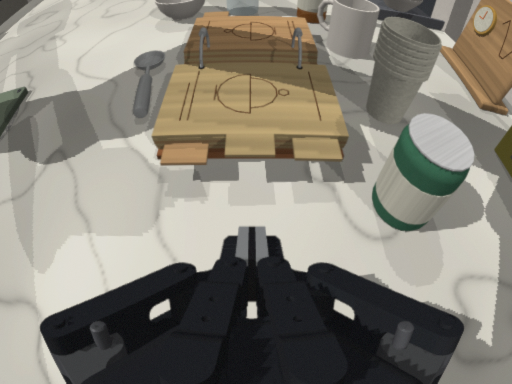

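```bash
python3 - <<'E'
import numpy as np
W=np.load("top.npz")["W"]
m=(W[...,2]>60)&(W[...,1]<-150)&(W[...,0]>400)&(W[...,0]<560)
P=W[m]; i=np.argsort(-P[:,1])[:12]; print(P[i].round(0))
m2=m&(W[...,2]<130)&(W[...,1]>-260); Q=W[m2]; print(Q.min(0).round(),Q.max(0).round(),np.median(Q,0).round())
E
```

```text
[[ 475. -236.  104.]
 [ 477. -236.  103.]
 [ 473. -236.  102.]
 [ 484. -236.  110.]
 [ 475. -237.  105.]
 [ 477. -238.  103.]
 [ 480. -238.  101.]
 [ 482. -239.  100.]
 [ 473. -239.  100.]
 [ 482. -239.  108.]
 [ 484. -239.  107.]
 [ 477. -239.  105.]]
[ 464. -260.  100.] [ 491. -236.  126.] [ 478. -250.  111.]
```

```bash
python3 -m inch '[{"tx":0.0005,"ty":0.003,"tz":-0.018,"ax":0,"ay":0,"az":0},{"tx":0,"ty":0.003,"tz":-0.018,"ax":0,"ay":0,"az":0},{"tx":0,"ty":0.003,"tz":-0.018,"ax":0,"ay":0,"az":0},{"tx":0,"ty":0.003,"tz":-0.012,"ax":0,"ay":0,"az":0},{"tx":0,"ty":0,"tz":-0.004,"ax":0,"ay":0,"az":0},{"tx":0,"ty":0,"tz":0,"ax":0,"ay":0,"az":0}]'; python3 go.py 483 -138 22.5 50
```

```text
time: 3.03
eef_pos: [486.8, -249.4, 39.9]
eef_rot: [[0.998, -0.019, 0.054], [-0.053, -0.666, 0.744], [0.022, -0.745, -0.666]]
wrist_force: [0.5, 0.5, 0.6]
width: -0.0
t 3.03 pos [ 486.8 -249.4   39.9] shift [ -3.8 111.4 -17.4] rot deg [1.8 1.2 0.5] norm [0.0102 0.0064 0.0026] q [-53.  44.  82.  30.  94. -59.] F [0.52 0.52 0.65] w -0.0
```

```bash
python3 -m inch '[{"tx":0,"ty":0,"tz":0,"ax":0,"ay":0,"az":0}]'; python3 go.py 483 -230 30 50;  python3 -m inch '[{"tx":-0.003,"ty":0.015,"tz":-0.005,"ax":0.01,"ay":0.006,"az":0.0026}]'; python3 go.py 483 -230 30 50
```

```text
time: 3.12
eef_pos: [487.1, -250.2, 40.8]
eef_rot: [[0.998, -0.019, 0.055], [-0.053, -0.667, 0.743], [0.023, -0.745, -0.667]]
wrist_force: [0.0, 0.7, -0.3]
width: 0.0
t 3.12 pos [ 487.1 -250.2   40.8] shift [ -4.1  20.2 -10.8] rot deg [1.9 1.2 0.5] norm [0.0105 0.0068 0.0027] q [-53.  44.  82.  30.  94. -59.] F [ 0.01  0.74 -0.31] w 0.0
time: 3.2
eef_pos: [485.8, -238.5, 38.4]
eef_rot: [[0.999, -0.025, 0.041], [-0.048, -0.647, 0.761], [0.007, -0.762, -0.648]]
wrist_force: [0.4, -0.5, 0.6]
width: 0.0
t 3.2 pos [ 485.8 -238.5   38.4] shift [-2.8  8.5 -8.4] rot deg [0.4 0.4 0.1] norm [0.0022 0.0022 0.0008] q [-52.  44.  82.  30.  94. -59.] F [ 0.41 -0.52  0.57] w 0.0
```

```bash
python3 -m inch '[{"tx":-0.003,"ty":0.008,"tz":-0.009,"ax":0.002,"ay":0.002,"az":0.0008},{"tx":0,"ty":0,"tz":0,"ax":0,"ay":0,"az":0}]'; python3 go.py 483 -225 24 50; python3 - <<'E'
from h import *
print(np.round(manip.get_state()["joint_torque"],1))
for n in ("side","wrist"):
    cv2.imwrite(f"pics/{n}2.png",manip.snapshot(n)["img"])
a=[cv2.imread(f'pics/{n}2.png') for n in ('side','wrist')]
cv2.imwrite('pics/c2.png',cv2.resize(np.hstack(a),(800,300)))
E
```

```text
time: 3.37
eef_pos: [482.0, -227.7, 28.7]
eef_rot: [[0.999, -0.029, 0.032], [-0.043, -0.64, 0.767], [-0.002, -0.768, -0.64]]
wrist_force: [-0.7, 0.9, -1.0]
width: 0.1
t 3.37 pos [ 482.  -227.7   28.7] shift [ 1.   2.7 -4.7] rot deg [-0.2 -0.1 -0.1] norm [-0.0011 -0.0006 -0.0007] q [-52.  45.  83.  30.  94. -59.] F [-0.71  0.87 -0.98] w 0.1
[ -0.4 -51.2 -19.8   1.8   2.6  -0. ]
```

View pics/c2.png

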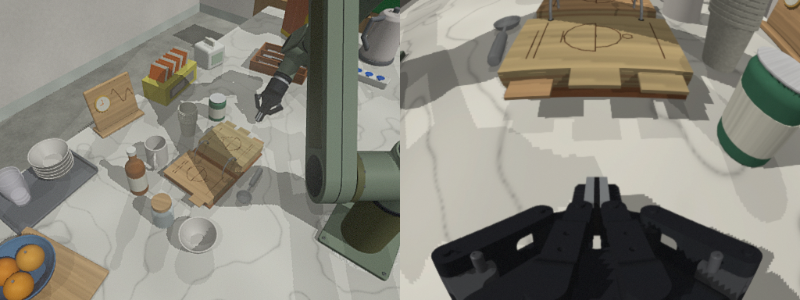

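The side view shows the gripper low and clear beside the book. In the wrist view the closed tip at (597,185) lines up with the middle tab at (598,78).

```bash
python3 -m inch '[{"tx":0,"ty":0.016,"tz":-0.004,"ax":0,"ay":0,"az":0},{"tx":0,"ty":0.016,"tz":-0.002,"ax":0,"ay":0,"az":0},{"tx":0,"ty":0.014,"tz":0,"ax":0,"ay":0,"az":0},{"tx":0,"ty":0.010,"tz":0,"ax":0,"ay":0,"az":0},{"tx":0,"ty":0,"tz":0,"ax":0,"ay":0,"az":0}]'; python3 go.py 483 -155 22.5 50
```

```text
time: 3.88
eef_pos: [484.1, -173.0, 24.4]
eef_rot: [[0.999, -0.027, 0.037], [-0.046, -0.644, 0.764], [0.003, -0.765, -0.644]]
wrist_force: [-0.5, 0.1, -0.1]
width: -0.1
t 3.88 pos [ 484.1 -173.    24.4] shift [-1.1 18.  -1.9] rot deg [0.1 0.2 0. ] norm [0.0006 0.0009 0.0001] q [-49.  42.  89.  32.  89. -59.] F [-0.5   0.09 -0.13] w -0.1
```

```bash
python3 -m inch '[{"tx":-0.001,"ty":0.012,"tz":-0.002,"ax":0,"ay":0.001,"az":0},{"tx":0,"ty":0.006,"tz":0,"ax":0,"ay":0,"az":0},{"tx":0,"ty":0,"tz":0,"ax":0,"ay":0,"az":0}]'; python3 go.py 483 -138 22.5 50;python3 - <<'E'
from h import *
s=manip.snapshot("wrist"); cv2.imwrite("pics/w3.png",s["img"])
s=manip.snapshot("top"); cv2.imwrite("pics/t3.png",cv2.resize(s["img"][160:270,300:420],(720,660)[:2] and (654,600),interpolation=cv2.INTER_CUBIC))
E
```

```text
time: 4.13
eef_pos: [483.8, -154.8, 22.8]
eef_rot: [[0.999, -0.029, 0.036], [-0.046, -0.645, 0.763], [0.001, -0.763, -0.646]]
wrist_force: [0.0, 0.9, -0.2]
width: 0.3
t 4.13 pos [ 483.8 -154.8   22.8] shift [-0.8 16.8 -0.3] rot deg [0.2 0.1 0. ] norm [0.0013 0.0004 0.0002] q [-47.  41.  91.  33.  88. -58.] F [ 0.04  0.95 -0.24] w 0.3
```

View pics/w3.png

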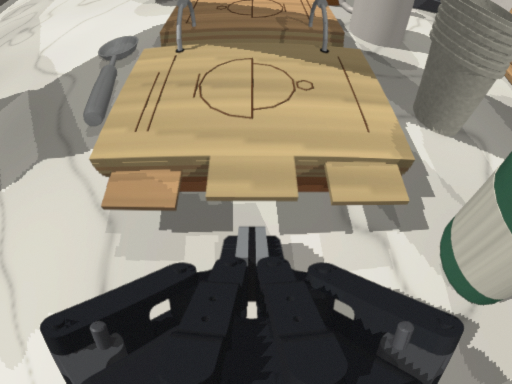

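View pics/t3.png

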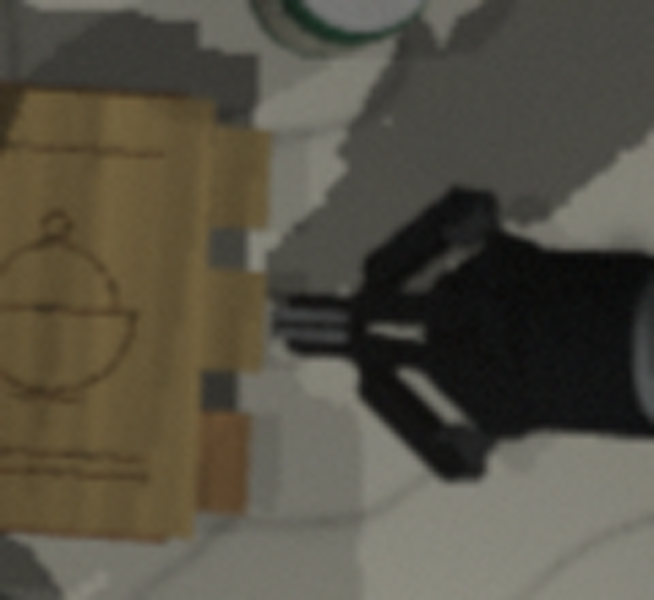

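Viewed from the top, the fingertip at (272,322) stands just outside the middle tab's edge at (266,320) and within its width. Now I'll slip it under.

```bash
python3 -m inch '[{"tx":-0.0005,"ty":0.009,"tz":-0.001,"ax":0,"ay":0,"az":0},{"tx":0,"ty":0.005,"tz":-0.0005,"ax":0,"ay":0,"az":0},{"tx":0,"ty":0,"tz":0,"ax":0,"ay":0,"az":0}]'; python3 go.py 483 -140 22.5 50;python3 - <<'E'
from h import *
s=manip.snapshot("wrist"); cv2.imwrite("pics/w4.png",s["img"][100:340])
E
```

```text
time: 4.48
eef_pos: [484.0, -142.2, 21.2]
eef_rot: [[0.999, -0.029, 0.039], [-0.048, -0.647, 0.761], [0.003, -0.762, -0.648]]
wrist_force: [-0.4, -0.9, 0.7]
width: 0.2
t 4.48 pos [ 484.  -142.2   21.2] shift [-1.   2.2  1.3] rot deg [0.4 0.2 0.2] norm [0.002  0.0008 0.0009] q [-47.  41.  93.  33.  87. -58.] F [-0.42 -0.88  0.69] w 0.2
```

View pics/w4.png

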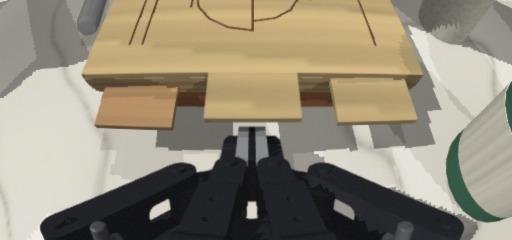

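```bash
python3 -m inch '[{"tx":-0.001,"ty":0.005,"tz":0.002,"ax":0.002,"ay":0.001,"az":0},{"tx":0,"ty":0,"tz":0.007,"ax":0,"ay":0,"az":0},{"tx":0,"ty":0,"tz":0.007,"ax":0,"ay":0,"az":0},{"tx":0,"ty":0,"tz":0.007,"ax":0,"ay":0,"az":0},{"tx":0,"ty":0,"tz":0,"ax":0,"ay":0,"az":0}]'; python3 go.py 483 -137 45 50;python3 - <<'E'
from h import *
s=manip.snapshot("wrist"); cv2.imwrite("pics/w5.png",s["img"][60:340])
E
```

```text
time: 4.95
eef_pos: [482.9, -137.4, 46.2]
eef_rot: [[0.999, -0.032, 0.037], [-0.049, -0.642, 0.765], [-0.001, -0.766, -0.643]]
wrist_force: [-0.5, -0.7, 0.6]
width: -0.3
t 4.95 pos [ 482.9 -137.4   46.2] shift [ 0.1  0.4 -1.2] rot deg [-0.  -0.1  0.2] norm [-0.     -0.0003  0.0011] q [-46.  38.  93.  34.  89. -57.] F [-0.5  -0.71  0.6 ] w -0.3
```

View pics/w5.png

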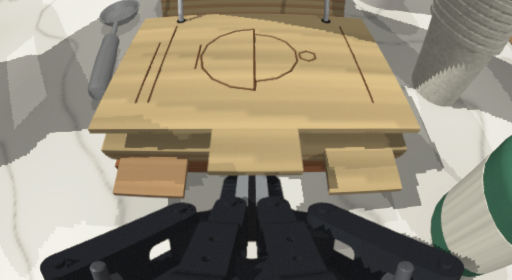

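The top leaf alone has lifted: there's a gap above the next leaf, whose tab at (362,170) stays down. I'll carry on along the arc.

```bash
python3 -m inch '[{"tx":0,"ty":0,"tz":0.008,"ax":0,"ay":0,"az":0},{"tx":0,"ty":0.001,"tz":0.008,"ax":0,"ay":0,"az":0},{"tx":0,"ty":0.002,"tz":0.008,"ax":0,"ay":0,"az":0},{"tx":0,"ty":0.002,"tz":0.008,"ax":0,"ay":0,"az":0},{"tx":0,"ty":0.002,"tz":0.008,"ax":0,"ay":0,"az":0},{"tx":0,"ty":0.003,"tz":0.008,"ax":0,"ay":0,"az":0}]'; python3 go.py 483 -127.4 94 50;python3 - <<'E'
from h import *
s=manip.snapshot("wrist"); cv2.imwrite("pics/w6.png",s["img"])
E
```

```text
time: 5.5
eef_pos: [482.3, -127.0, 97.6]
eef_rot: [[0.999, -0.034, 0.037], [-0.05, -0.642, 0.765], [-0.002, -0.766, -0.643]]
wrist_force: [-0.2, -0.2, 0.3]
width: 0.1
t 5.5 pos [ 482.3 -127.    97.6] shift [ 0.7 -0.4 -3.6] rot deg [-0.  -0.1  0.3] norm [-0.0001 -0.0007  0.0014] q [-46.  32.  94.  34.  92. -54.] F [-0.2  -0.17  0.27] w 0.1
```

View pics/w6.png

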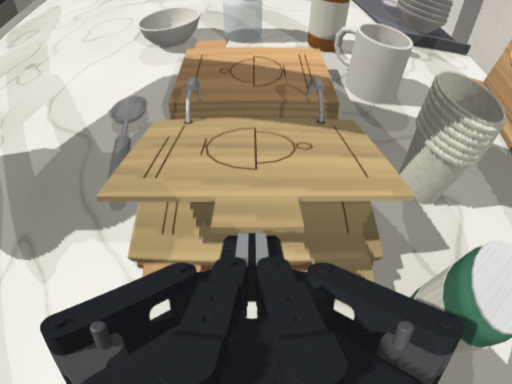

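The leaf is up about 25° with its tab on the fingertips at (252,240), and the next leaf is flat below.

```bash
python3 -m inch '[{"tx":0,"ty":0.003,"tz":0.007,"ax":0,"ay":0,"az":0},{"tx":0,"ty":0.003,"tz":0.007,"ax":0,"ay":0,"az":0},{"tx":0,"ty":0.004,"tz":0.007,"ax":0,"ay":0,"az":0},{"tx":0,"ty":0.005,"tz":0.007,"ax":0,"ay":0,"az":0},{"tx":0,"ty":0.005,"tz":0.007,"ax":0,"ay":0,"az":0},{"tx":0,"ty":0.005,"tz":0.006,"ax":0,"ay":0,"az":0},{"tx":0,"ty":0.006,"tz":0.006,"ax":0,"ay":0,"az":0}]'; python3 go.py 483 -90 153.5 50;python3 - <<'E'
from h import *
s=manip.snapshot("wrist"); cv2.imwrite("pics/w7.png",s["img"])
E
```

```text
time: 6.13
eef_pos: [482.8, -92.9, 151.0]
eef_rot: [[0.999, -0.032, 0.038], [-0.05, -0.642, 0.765], [-0.0, -0.766, -0.643]]
wrist_force: [0.6, -1.0, -0.7]
width: 0.0
t 6.13 pos [482.8 -92.9 151. ] shift [0.2 2.9 2.5] rot deg [ 0.  -0.   0.2] norm [ 0.0001 -0.0001  0.0013] q [-43.  25.  97.  36.  94. -50.] F [ 0.57 -0.96 -0.73] w 0.0
```

View pics/w7.png

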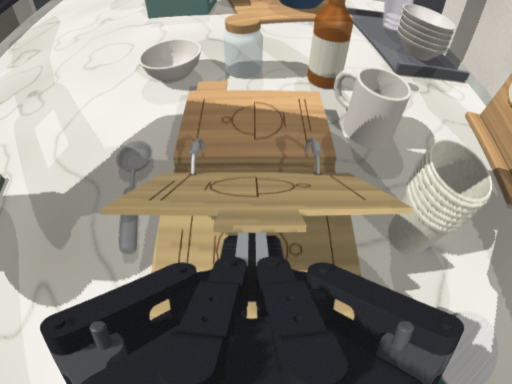

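It's at about 45° and still carried. Continuing over the top.

```bash
python3 -m inch '[{"tx":0,"ty":0.006,"tz":0.005,"ax":0,"ay":0,"az":0},{"tx":0,"ty":0.007,"tz":0.005,"ax":0,"ay":0,"az":0},{"tx":0,"ty":0.007,"tz":0.004,"ax":0,"ay":0,"az":0},{"tx":0,"ty":0.007,"tz":0.004,"ax":0,"ay":0,"az":0},{"tx":0,"ty":0.007,"tz":0.003,"ax":0,"ay":0,"az":0},{"tx":0,"ty":0.007,"tz":0.003,"ax":0,"ay":0,"az":0},{"tx":0,"ty":0.007,"tz":0.002,"ax":0,"ay":0,"az":0}]'; python3 go.py 483 -27 191 50;python3 - <<'E'
from h import *
s=manip.snapshot("wrist"); cv2.imwrite("pics/w8.png",s["img"])
s=manip.snapshot("side"); cv2.imwrite("pics/s8.png",s["img"][100:320,150:440])
E
```

```text
time: 6.77
eef_pos: [482.6, -39.0, 180.8]
eef_rot: [[0.999, -0.031, 0.037], [-0.048, -0.642, 0.765], [0.0, -0.766, -0.642]]
wrist_force: [1.1, -0.9, 0.0]
width: 0.3
t 6.77 pos [482.6 -39.  180.8] shift [ 0.4 12.  10.2] rot deg [-0.   0.   0.2] norm [-0.0002  0.0001  0.0009] q [-39.  20. 101.  38.  94. -46.] F [ 1.05 -0.9   0.02] w 0.3
```

View pics/w8.png

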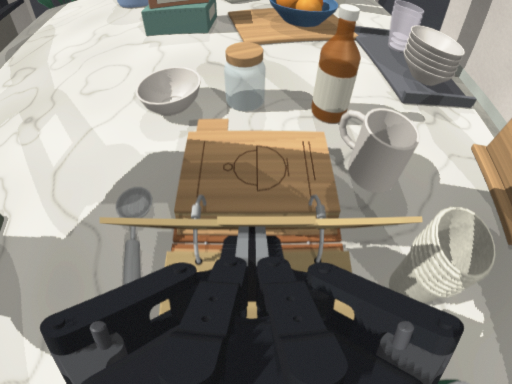

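View pics/s8.png

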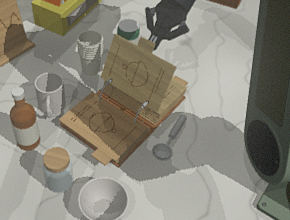

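The leaf stands at about 65°, with the tip behind its tab.

```bash
python3 -m inch '[{"tx":0,"ty":0.008,"tz":0.003,"ax":0,"ay":0,"az":0},{"tx":0,"ty":0.008,"tz":0.003,"ax":0,"ay":0,"az":0},{"tx":0,"ty":0.008,"tz":0.002,"ax":0,"ay":0,"az":0},{"tx":0,"ty":0.008,"tz":0.002,"ax":0,"ay":0,"az":0},{"tx":0,"ty":0.008,"tz":0.001,"ax":0,"ay":0,"az":0},{"tx":0,"ty":0.008,"tz":0.001,"ax":0,"ay":0,"az":0},{"tx":0,"ty":0.008,"tz":0,"ax":0,"ay":0,"az":0},{"tx":0,"ty":0.008,"tz":0,"ax":0,"ay":0,"az":0}]'; python3 go.py 483 60 191 50;python3 - <<'E'
from h import *
s=manip.snapshot("wrist"); cv2.imwrite("pics/w9.png",s["img"])
E
```

```text
time: 7.53
eef_pos: [482.3, 30.8, 193.6]
eef_rot: [[0.999, -0.032, 0.037], [-0.049, -0.641, 0.766], [-0.0, -0.767, -0.642]]
wrist_force: [-0.3, 1.8, -0.1]
width: 0.0
t 7.53 pos [482.3  30.8 193.6] shift [ 0.7 29.2 -2.6] rot deg [-0.  -0.   0.2] norm [-0.0003 -0.0001  0.0011] q [-33.  15. 105.  42.  91. -42.] F [-0.3   1.77 -0.14] w 0.0
```

View pics/w9.png

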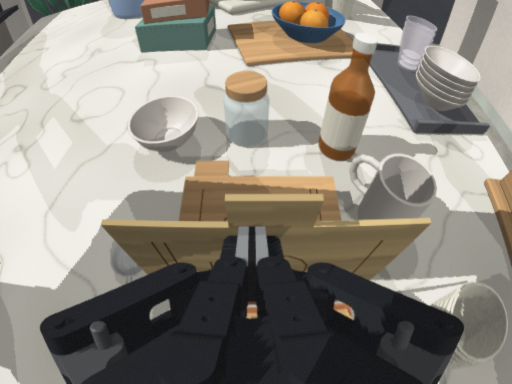

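It's near upright with the fingers behind it. I'll push about 15° past upright.

```bash
python3 -m inch '[{"tx":0,"ty":0.008,"tz":0,"ax":0,"ay":0,"az":0},{"tx":0,"ty":0.008,"tz":-0.001,"ax":0,"ay":0,"az":0},{"tx":0,"ty":0.008,"tz":-0.001,"ax":0,"ay":0,"az":0},{"tx":0,"ty":0.008,"tz":-0.001,"ax":0,"ay":0,"az":0},{"tx":0,"ty":0.008,"tz":-0.001,"ax":0,"ay":0,"az":0},{"tx":0,"ty":0.006,"tz":-0.001,"ax":0,"ay":0,"az":0}]'; python3 go.py 483 60 191 50;python3 - <<'E'
from h import *
s=manip.snapshot("side"); cv2.imwrite("pics/s10.png",s["img"][100:320,150:440])
E
```

```text
time: 8.08
eef_pos: [481.6, 82.7, 188.0]
eef_rot: [[0.999, -0.032, 0.036], [-0.048, -0.64, 0.767], [-0.002, -0.767, -0.641]]
wrist_force: [-0.5, -0.2, -0.2]
width: 0.2
t 8.08 pos [481.6  82.7 188. ] shift [  1.4 -22.7   3. ] rot deg [-0.1 -0.1  0.1] norm [-0.0007 -0.0005  0.0008] q [-28.  14. 107.  44.  87. -39.] F [-0.52 -0.21 -0.21] w 0.2
```

View pics/s10.png

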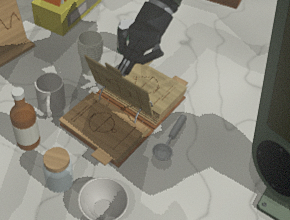

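The leaf leans past upright towards the left pile. I'll withdraw upwards and back, and let it sink.

```bash
python3 -m inch '[{"tx":0,"ty":-0.008,"tz":0.006,"ax":0,"ay":0,"az":0},{"tx":0,"ty":-0.015,"tz":0.015,"ax":0,"ay":0,"az":0},{"tx":0,"ty":-0.02,"tz":0.02,"ax":0,"ay":0,"az":0},{"tx":0,"ty":-0.02,"tz":0.02,"ax":0,"ay":0,"az":0},{"tx":0,"ty":-0.02,"tz":0.02,"ax":0,"ay":0,"az":0},{"tx":0,"ty":-0.02,"tz":0.02,"ax":0,"ay":0,"az":0},{"tx":0,"ty":-0.02,"tz":0.02,"ax":0,"ay":0,"az":0},{"tx":0,"ty":-0.02,"tz":0.01,"ax":0,"ay":0,"az":0},{"tx":0,"ty":-0.02,"tz":0,"ax":0,"ay":0,"az":0},{"tx":0,"ty":-0.02,"tz":0,"ax":0,"ay":0,"az":0}]'
python3 -m inch '[{"tx":0,"ty":-0.02,"tz":0,"ax":0,"ay":0,"az":0},{"tx":0,"ty":-0.02,"tz":0,"ax":0,"ay":0,"az":0},{"tx":0,"ty":-0.02,"tz":0,"ax":0,"ay":0,"az":0},{"tx":0,"ty":-0.02,"tz":0,"ax":0,"ay":0,"az":0},{"tx":0,"ty":-0.02,"tz":0,"ax":0,"ay":0,"az":0},{"tx":0,"ty":-0.02,"tz":0,"ax":0,"ay":0,"az":0},{"tx":0,"ty":-0.02,"tz":0,"ax":0,"ay":0,"az":0},{"tx":0,"ty":0,"tz":0,"ax":0,"ay":0,"az":0},{"tx":0,"ty":0,"tz":0,"ax":0,"ay":0,"az":0},{"tx":0,"ty":0,"tz":0,"ax":0,"ay":0,"az":0}]'
python3 -m inch '[{"tx":0,"ty":0,"tz":0,"ax":0,"ay":0,"az":0},{"tx":0,"ty":0,"tz":0,"ax":0,"ay":0,"az":0},{"tx":0,"ty":0,"tz":0,"ax":0,"ay":0,"az":0},{"tx":0,"ty":0,"tz":0,"ax":0,"ay":0,"az":0},{"tx":0,"ty":0,"tz":0,"ax":0,"ay":0,"az":0},{"tx":0,"ty":0,"tz":0,"ax":0,"ay":0,"az":0},{"tx":0,"ty":0,"tz":0,"ax":0,"ay":0,"az":0},{"tx":0,"ty":0,"tz":0,"ax":0,"ay":0,"az":0}]'
python3 - <<'E'
from h import *
s=manip.snapshot("side"); a=cv2.resize(s["img"][100:320,150:440],(395,300))
s=manip.snapshot("top"); b=cv2.resize(s["img"][120:300,150:390],(400,300)); cv2.imwrite("pics/f.png",np.hstack([a,b]))
W=pts(s);W0=np.load("W0.npy")
for n,(x0,x1,y0,y1) in dict(left=(420,550,80,190),lefttab=(480,505,208,222),right=(420,550,-95,0),nexttab=(530,560,-135,-118),gone=(475,495,-132,-120)).items():
    g=lambda W:np.nanmedian(W[(W[...,0]>x0)&(W[...,0]<x1)&(W[...,1]>y0)&(W[...,1]<y1)][:,2])
    print(n,g(W0).round(1),g(W).round(1))
E
```

```text
time: 8.97
eef_pos: [476.3, -108.2, 328.6]
eef_rot: [[0.999, -0.032, 0.029], [-0.043, -0.643, 0.764], [-0.006, -0.765, -0.644]]
wrist_force: [0.1, 1.1, -0.9]
width: -0.1
time: 9.8
eef_pos: [473.2, -268.8, 332.9]
eef_rot: [[0.998, -0.039, 0.043], [-0.058, -0.65, 0.758], [-0.002, -0.759, -0.651]]
wrist_force: [0.1, -0.1, -0.3]
width: -0.2
time: 10.47
eef_pos: [473.1, -264.9, 334.2]
eef_rot: [[0.999, -0.036, 0.04], [-0.054, -0.65, 0.758], [-0.002, -0.759, -0.651]]
wrist_force: [0.7, -0.1, -0.2]
width: 0.3
left 34.8 38.8
lefttab 0.8 38.8
right 42.8 38.8
nexttab 38.0 38.9
gone 43.8 0.9
```

View pics/f.png

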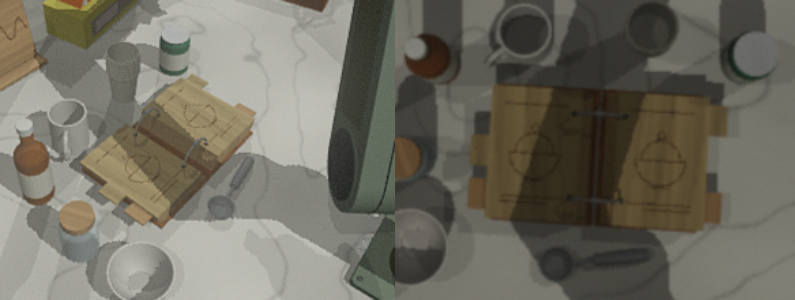

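The leaf lies on the left pile, with its tab at (480,150) in the top view. The left pile is up 4 mm, the right is down 4 mm, and the next tab hasn't moved. I'll let it settle, check for shifts and then hand in.

```bash
python3 -m inch '[{"tx":0,"ty":0,"tz":0,"ax":0,"ay":0,"az":0},{"tx":0,"ty":0,"tz":0,"ax":0,"ay":0,"az":0},{"tx":0,"ty":0,"tz":0,"ax":0,"ay":0,"az":0},{"tx":0,"ty":0,"tz":0,"ax":0,"ay":0,"az":0},{"tx":0,"ty":0,"tz":0,"ax":0,"ay":0,"az":0},{"tx":0,"ty":0,"tz":0,"ax":0,"ay":0,"az":0},{"tx":0,"ty":0,"tz":0,"ax":0,"ay":0,"az":0},{"tx":0,"ty":0,"tz":0,"ax":0,"ay":0,"az":0},{"tx":0,"ty":0,"tz":0,"ax":0,"ay":0,"az":0},{"tx":0,"ty":0,"tz":0,"ax":0,"ay":0,"az":0}]'
python3 - <<'E'
from h import *
s=manip.snapshot("top"); W=pts(s); W0=np.load("W0.npy")
def e(W):
    o=[]
    for row in (206,232,): 
        c=[k for k in range(290,345) if W[row,k,2]>30]; o.append(W[row,c[-1]].round(0)[:2].tolist())
    for col in (300,320):
        r=[k for k in range(160,275) if W[k,col,2]>30]; o+= [round(W[r[0],col,0]),round(W[r[-1],col,0])]
    return o
print(e(W0),e(W))
for y in (70,100,130,160,190): print(y,np.nanmedian(W[(abs(W[...,1]-y)<6)&(abs(W[...,0]-485)<50)][:,2]).round(1))
print(manip.get_state()["time"]); manip.finish_job()
E
```

```text
time: 11.4
eef_pos: [473.0, -265.3, 334.0]
eef_rot: [[0.999, -0.037, 0.04], [-0.054, -0.649, 0.759], [-0.002, -0.76, -0.65]]
wrist_force: [0.3, -0.4, -0.0]
width: 0.0
[[512.0, -109.0], [451.0, -107.0], 583, 394, 581, 392] [[512.0, -109.0], [451.0, -107.0], 583, 393, 578, 392]
70 28.5
100 38.8
130 39.0
160 39.2
190 38.8
11.45
the job is handed in; nothing more can be done
```

The leaf is turned and the job is handed in at 11.45 s; no verdict is reported. I put the closed fingertips under the top leaf's tab and carried the leaf along its arc to past upright. Then I backed the fingers off, and it sank onto the left-hand pile by itself.

**Last checks (depth image):**
- **Top leaf:** it lies flat. The left pile's top rose from 34.8 to 38.8 mm and is level to within 0.4 mm from y = 100 to 190 mm. One reading near the spine, at y = 70 mm, showed 28.5 mm; I put that down to the gap by the rings but did not check it.
- **Next leaf:** it stayed down. Its tab read 38.0 mm before and 38.9 mm after, and the right pile dropped 4 mm, the thickness of one leaf.
- **Book:** its edges agree to within 1 mm of the start, except for one reading 3 mm off, which is about one pixel.
- **Other things on the counter:** they look undisturbed in the pictures. I did not measure each one again.
- **Forces:** wrist force readings at the end of each move stayed under about 2 N. I ended with the gripper well clear of the book and the counter.

One descent beside the book stopped about 13 mm higher than I asked and drifted about 7 mm sideways. There was no contact force, and I corrected it before going under the tab.

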